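# Zero the torsion setting head with its tommy bar

### The job

Take the tommy bar from its rest and push it through the cross hole in the square head of the torsion setting fixture, fully home until its shoulder meets the head. Then turn the head with the bar, not with the fingers on the head, until the pointer stands on the zero mark; leave the bar fully home in the hole and let go. Leave the red housing, the blue tray, the wrench and the jar where they are.

Things in the scene. Friction and masses are not known exactly. Their poses are not given: they have to be found in the camera images.
- fixture: Torsion setting fixture, fixed to the bench: dark steel plate 150 x 150 x 12 mm, on it a graduated aluminium ring (diameter 140 mm, top at 20 mm), and on the ring's centre an upright spindle with a steel head, 40 x 40 mm square, 44 mm tall, with a cross hole. Origin: centre of the plate's underside, on the spindle's axis; z up.
- axis (a point): Point on the spindle's axis, on the ring's top, 20 mm above the bench. The head above it is set higher or lower each time: its flat top is anywhere from 100 to 112 mm above the bench and no reported pose shows which, so feel or see it. The hole's centre is on the axis, 22 mm below the head's top; the hole opens in two faces 20 mm from the axis. The head yields to no vertical force under 50 N.
- spindle (a joint): Reading, rad, counter-clockwise from above positive: 0 with the pointer on the zero mark; starts at +0.5 to +1.0. The cross hole (13.6 mm across, chamfered mouths) runs level through the head along the fixture's x axis turned by the reading about z. The pointer, a flat steel finger just above the ring, is square to the hole (-y turned by the reading). Stiff, 0.3 N m; stays where left.
- zero_mark (a point): Outer end of the zero mark, the longest and widest mark on the ring, 69 mm from the axis towards the fixture's -y.
- bar: Tommy bar, 180 mm long, about 0.16 kg: round steel shank, 12 mm diameter, 95 mm long (last 5 mm taper to 8 mm), and round black handle, 20 mm diameter, 85 mm long. Origin: on the axis at the shoulder where handle and shank meet; x along the shank to its tip. It starts level in its rest, axis 50 mm above the bench.
- bar_tip (a point): Centre of the shank's tip, 95 mm from the shoulder.
- bar_mid (a point): Point on the shank's axis 20 mm from the shoulder; it lies on the spindle's axis when the bar is fully home (from either side).
- rest: Grey plastic rest fixed to the bench: base 190 x 56 x 10 mm, two notched posts, each 12 mm thick and 54 mm high, at x = -75 mm (under the handle) and x = +75 mm (under the shank). Origin: centre of its underside; x along the bar to the tip, shoulder within 5 mm of its middle. The handle is free to be gripped from above between the posts.
- housing: Bystander: red instrument housing with a carrying handle, 70 x 170 x 113 mm, origin under its centre.
- tray: Bystander: empty blue open tray, 100 x 150 x 60 mm, origin under its centre.
- wrench: Bystander: wrench lying flat on the bench, origin under its middle.
- jar: Bystander: white jar, 60 mm diameter, 80 mm tall, origin under its centre.
Mind the look-alikes: they are no part of the job. There is more than one size of the bar; the one meant has the size given above.

How it is judged:
By the outcome, as a careful person would: the job done as asked, in the order asked, and still so for the second after the job is handed in, with the robot touching nothing.
It also fails if it takes over 61 s, if anything falls off the work surface, if the arm or the gripper's body presses on something with over 40 N, if the wrist force passes 120 N, or if a joint passes its speed limit or range.

### The arm

A 6-joint arm with a two-finger parallel gripper is mounted at the origin on the work surface. World frame = base frame: x ahead of the robot, y to its left, z up, the work surface at z = 0. Lengths are in m, angles in rad, forces in N, time in s.
With the tool pointing down it reaches from about 0.3 to 0.775 m from the base axis. Payload 14.6 kg.
Tool frame: the origin (TCP) lies midway between the tips of the shut fingers; the grasp point (between the pads) lies 19 mm behind it (ctrl.grasp_offset is the distance from the TCP to the grasp point, in m); z points along the fingers, y is the line along which they close (so a half turn about z gives the same grasp; the last joint's range is limited). The gripper opens to 94 mm and grips with 3 to 60 N. Pads are 16 mm wide; open, the fingers measure 119 mm over their backs; the gripper's body (75 mm by 177 mm) begins 78 mm behind the grasp point.
Start: joints at [-0.067, 0.3, 1.521, -0, 1.321, -0.067], TCP at [0.55, -0, 0.205] pointing down, gripper open.
Joint ranges: [-3.03, 3.03], [-0.79, 2.21], [0.23, 2.52], [-1.04, 4.18], [0, 3.07], [-2.55, 2.55]. Speed limits (rad/s): [2.22, 2.22, 2.57, 3.14, 3.14, 3.14].

### API

Orientations are given as a 3x3 rotation matrix whose columns are the frame's x, y, z axes.
In Python, from rig import monitor, cams, order, ctrl gives the robot as it stands.
- The arm moves only by the tool send_rows, never from a script. Its argument "commands" is one flat list of numbers, 7 for each row, row after row: the shift along the tool's x, y, z scaled (see below), then the turn, a rotation vector about the tool's x, y, z scaled (see below), then the opening, from 0 (shut) to 1 (fully open). A call has 1 to 20 rows; each row is the pose to reach, as a shift and turn from the pose commanded when the call began, along the tool's axes at that moment, turning the shorter way round; what a row does not reach only later rows make up. The controller multiplies each number of a shift by 0.3 m and each number of a turn by 180 degrees. A row lasts 1/10 s, in which the tool goes at most 50 mm and 8.59 degrees, less where a joint would pass 70% of its speed; a pose out of reach is approached as far as the arm can. A call with a number of a shift or a turn outside -1 to 1 is refused whole. A call with a gripper value outside its range is refused whole. The fingers move at their own pace and stop on an object; "force" is the grip in N (left out, the last holds). Time passes only in rows, so rows that repeat a pose let the fingers close. It gives the time, the measured TCP pose, the force, the opening and the grip force at its end, in the units of the state.
- monitor.sense(): the state, without advancing time (a new reading comes with each control period).
- cams.camera(name): name is "scene" or "side" or "wrist"; returns a dict with "img" (420x560x3 uint8, blue, green, red), "fx", "fy", "cx", "cy" (pixels), "view" (4x4, takes a point from world to camera coordinates); the wrist camera has in their place "hand_eye" (4x4, takes a point from camera to tool coordinates, whose origin is the TCP and whose axes are the flange's). Camera axes: x right, y up, looking along -z (the intrinsics and any distortion apply to the point x, -y, -z); pixel columns grow to the right and rows downward; lengths in m; the calibration is good to about 2 mm. A picture is of the moment at which its call begins: read the wrist's pose just before it. There is no depth.
- order.hand_in(): hands the job in; it is judged then, once.
The state is a dict: "time_s": time; "joint_pos": joint angles; "dq": joint speeds; "joint_efforts": joint torques, N m; "ee_pos": TCP position; "orientation": TCP orientation; "force": force on the tool from outside, world axes, zero at the start; "wrist_torque": the same for the moment, N m; "gripper_width": opening from 0.0 (shut) to 1.0 (fully open); "gripper_force": force on a finger pad.
Only numpy, scipy, OpenCV 4.12 (cv2) and the standard library are available. Lean on these libraries where they do the work, as an engineer would, in place of code of your own. Each camera call takes 0.05 s, during which the arm holds its last target. There are 200 camera calls.

## Working session

There is one attempt and no reset: what is moved stays moved. The work goes in short steps, Python scripts to look and compute and a tool call to move; the robot and the scene stay as the last step left them, time stands still between calls to the robot, and variables do not carry over. Pictures are saved under pics/ and viewed, at most 10 in all, crops included, and the job is handed in when it is done.

Besides the shell and the picture viewer there is one more tool, called as name(argument=value, ...), one argument or row to a line, values as JSON. send_rows: Moves the arm, as the interface text tells. Its arguments: {"type":"object","properties":{"commands":{"type":"array"},"force":{"type":"number"}},"required":["commands"]}

```bash
ls; mkdir -p pics; python3 - <<'E'
from rig import monitor,cams,ctrl
import cv2,numpy as np
s=monitor.sense();print(s['time_s'],s['ee_pos'],s['orientation'],s['force'],ctrl.grasp_offset)
for n in("scene","side"):
    c=cams.camera(n);cv2.imwrite(f"pics/{n}0.png",c['img'])
    print(n,[c[k] for k in c if k not in('img','view')],list(c));print(np.round(c['view'],4).tolist())
    np.savez(f"{n}.npz",**c)
E
```

```text
pics
0.0 [5.49731250e-01 2.83341033e-05 2.04894919e-01] [[-1.03240836e-05  9.99999344e-01 -1.14561371e-03]
 [ 9.99999998e-01  1.03987937e-05  6.52081464e-05]
 [ 6.52200166e-05 -1.14561303e-03 -9.99999342e-01]] [-0.02575068  0.05839842  0.26452505] 0.0188
scene [383.83805923785576, 383.83805923785576, 277.064960278952, 215.75108488233406] ['img', 'fx', 'fy', 'cx', 'cy', 'view']
[[-0.8228, 0.5681, -0.0135, 0.4605], [-0.4309, -0.6082, 0.6667, 0.196], [0.3706, 0.5544, 0.7452, -1.2415], [0.0, 0.0, 0.0, 1.0]]
side [436.8595847045486, 436.8595847045486, 277.32126928560166, 210.39064154770094] ['img', 'fx', 'fy', 'cx', 'cy', 'view']
[[0.9135, -0.4062, -0.0218, -0.5017], [0.2697, 0.5646, 0.7801, -0.2062], [-0.3046, -0.7185, 0.6253, -1.0221], [0.0, 0.0, 0.0, 1.0]]
```

View pics/scene0.png

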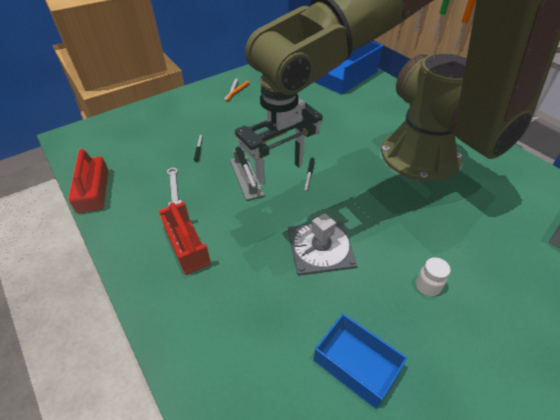

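View pics/side0.png

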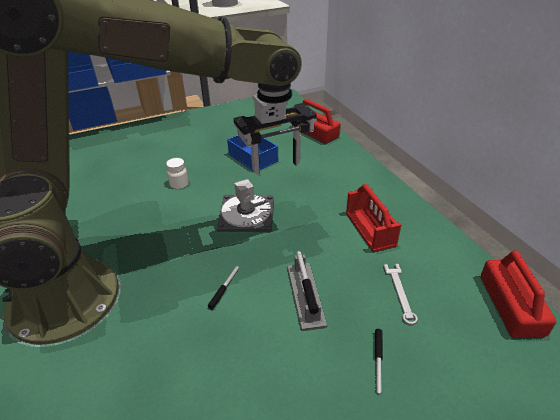

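The scene picture shows the fixture at about (322,243), the rest with a bar at (247,177), and loose bars at (198,148) and (310,173). In the side picture the fixture is at (246,208), the rest with a bar at (307,290), and the loose bars at (222,288) and (379,360). The bar meant is the one in the rest; I'll confirm this in a crop.

```bash
python3 - <<'E'
import cv2,numpy as np
a=np.load('side.npz')['img'];b=np.load('scene.npz')['img']
f=lambda i,x,y,w,h,k:cv2.resize(i[y:y+h,x:x+w],None,fx=k,fy=k,interpolation=cv2.INTER_CUBIC)
# side crop rest+fixture, 5x: 160x120
L=f(a,205,170,133,160,3.75); cv2.imwrite('pics/c1.png',np.hstack([f(a,275,240,80,100,5),f(a,212,170,80,100,5)][:2]))
cv2.imwrite('pics/c2.png',np.hstack([f(b,225,140,80,100,5),f(b,283,190,80,100,5)]))
E
```

```text
(no output)
```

View pics/c1.png

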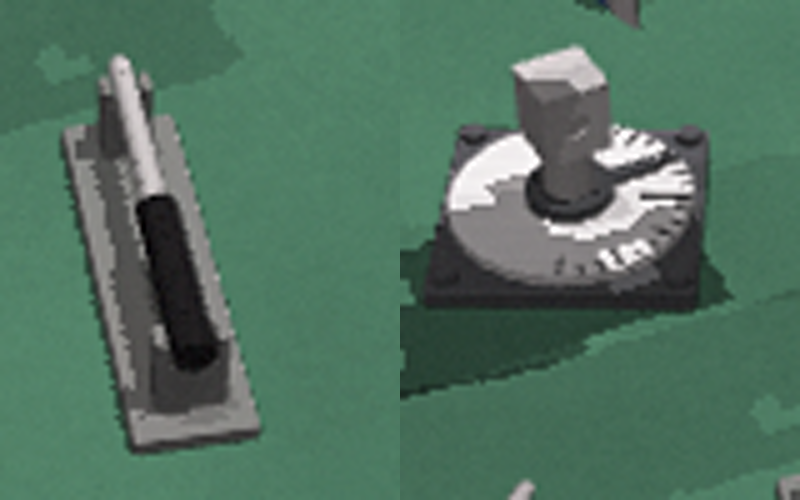

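View pics/c2.png

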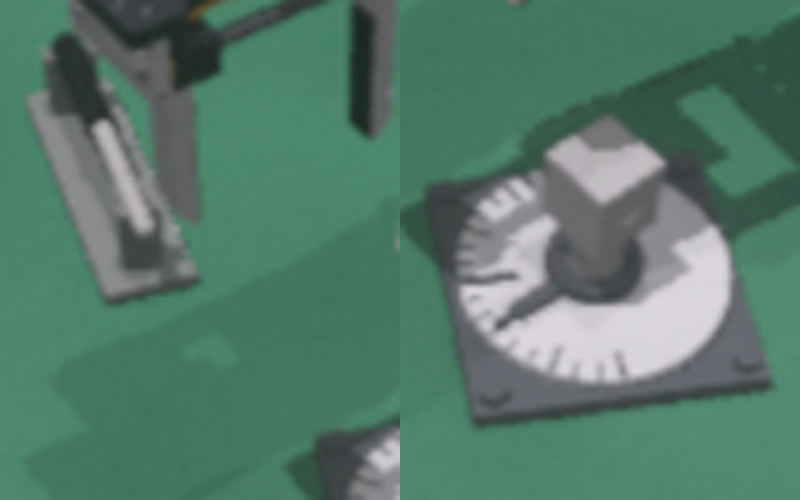

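The crops confirm it: the bar in the rest has a black handle about as long as its shank. The other two lie on the bench and are smaller. Now to triangulate from both views.

```bash
cat > h.py <<'E'
import numpy as np
from scipy.optimize import least_squares
C={n:dict(np.load(n+'.npz')) for n in('scene','side')}
O={('side','L'):(275,240,0),('side','R'):(212,170,400),('scene','L'):(225,140,0),('scene','R'):(283,190,400)}
def px(n,p,uv): x,y,o=O[n,p]; return np.array([x+(uv[0]-o+.5)/5-.5,y+(uv[1]+.5)/5-.5])
def proj(n,P):
    c=C[n];q=c['view'][:3,:3]@P+c['view'][:3,3]
    return np.array([c['cx']+c['fx']*q[0]/-q[2],c['cy']-c['fy']*q[1]/-q[2]])
def tri(p,a,b):  # a side uv, b scene uv
    r=least_squares(lambda P:np.r_[proj('side',P)-px('side',p,a),proj('scene',P)-px('scene',p,b)],[.5,0,.05]);return r.x,np.abs(r.fun).max()
def plane(n,p,uv,z):
    return least_squares(lambda P:proj(n,np.r_[P,z])-px(n,p,uv),[.5,0]).x
E
python3 - <<'E'
from h import *
np.set_printoptions(precision=4,suppress=True)
for k,p,a,b in[('tip','L',(119,62),(146,228)),('sho','L',(157,198),(100,125)),('hend','L',(196,354),(66,45))]:print(k,*tri(p,a,b))
import itertools
T=[(513,68),(577,46),(607,80),(547,97)];S=[(547,155),(608,117),(667,162),(602,203)]
for sh in range(4):
    r=[tri('R',T[i],S[(i+sh)%4]) for i in range(4)]
    if max(x[1] for x in r)<3: print('head',sh,*[x[0] for x in r],np.mean([x[0] for x in r],0),max(x[1] for x in r))
print('zero side',plane('side','R',(640,195),.02),plane('side','R',(690,197),.02),'scene',plane('scene','R',(517,275),.02),plane('scene','R',(463,282),.02))
print('ptr side',plane('side','R',(668,155),.022),'scene',plane('scene','R',(500,325),.022))
for n,q in(('side',[(463,127),(707,130),(697,305),(425,303)]),('scene',[(430,187),(697,155),(770,382),(475,418)])):
    r=np.array([plane(n,'R',x,.012 if n=='scene' else .012) for x in q]);print(n,r.tolist(),r.mean(0))
E
```

```text
tip [ 0.5409 -0.1437  0.0532] 0.49838832847723324
sho [ 0.517  -0.2317  0.0558] 0.39622194534305777
hend [ 0.4936 -0.3133  0.0521] 0.7257819581542151
head 2 [0.4759 0.1256 0.1049] [0.5161 0.1281 0.1053] [0.519  0.09   0.1058] [0.4822 0.0885 0.1075] [0.4983 0.108  0.1059] 0.9633394709762229
zero side [0.5351 0.091 ] [0.56   0.0771] scene [0.5311 0.0891] [0.5562 0.0769]
ptr side [0.563  0.1161] scene [0.5581 0.1103]
side [[0.4676246070252458, 0.2068055638805146], [0.5980451836395857, 0.1408789260433943], [0.5304040493301982, -0.0009662824478122881], [0.3979919390787458, 0.06369166430729266]] [0.4985 0.1026]
scene [[0.5289656276206969, 0.010368577280834314], [0.3972154073074113, 0.07571503119680459], [0.46578289371417986, 0.20871264618348254], [0.5969119707667528, 0.14206578503855175]] [0.4972 0.1092]
```

send_rows(
  commands=[0.12, -0.06, 0, 0, 0, 0, 0, 0.24, -0.12, 0, 0, 0, 0, 0, 0.355, -0.172, 0, 0, 0, 0, 0, 0.355, -0.172, 0, 0, 0, 0, 0, 0.355, -0.172, 0, 0, 0, 0, 0, 0.355, -0.172, 0, 0, 0, 0, 0, 0.355, -0.172, 0, 0, 0, 0, 0, 0.355, -0.172, 0, 0, 0, 0, 0],
  force=40,
)

```text
time_s: 0.9
ee_pos: [0.4986, 0.1058, 0.2053]
orientation: [[0.001, 1.0, -0.0], [1.0, -0.001, -0.0], [-0.0, -0.0, -1.0]]
force: [-0.0, 0.3, -0.1]
gripper_width: 0.355
gripper_force: 0.0
```

```bash
python3 - <<'E'
from rig import monitor,cams
import cv2,numpy as np
s=monitor.sense();print(s['time_s'],s['ee_pos'],s['gripper_width'],s['force'])
c=cams.camera('wrist');cv2.imwrite('pics/w1.png',c['img']);print({k:c[k] for k in c if k!='img'})
np.savez('w1.npz',ee=s['ee_pos'],R=s['orientation'],**c)
E
```

```text
0.9 [0.49862761 0.10578754 0.20528875] 0.35475242671060614 [-0.04086153  0.33797835 -0.08876034]
{'fx': 316.2694801723859, 'fy': 316.2694801723859, 'cx': 281.915252080374, 'cy': 205.72225145732483, 'hand_eye': array([[ 7.61491937e-04,  9.68779585e-01,  2.47922439e-01,
         7.23060150e-02],
       [ 9.99999172e-01, -9.94990448e-04,  8.16526039e-04,
        -4.02480969e-04],
       [ 1.03771422e-03,  2.47921611e-01, -9.68779540e-01,
        -1.79125958e-01],
       [ 0.00000000e+00,  0.00000000e+00,  0.00000000e+00,
         1.00000000e+00]])}
```

View pics/w1.png

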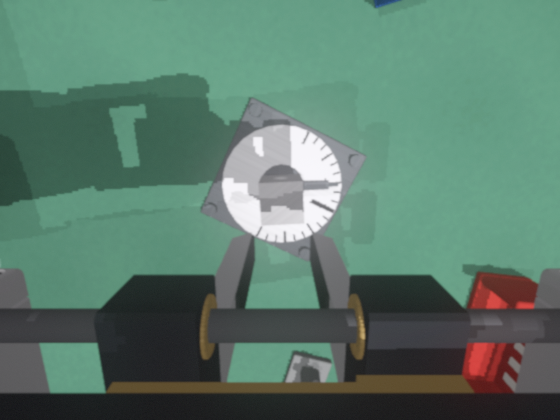

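The wrist picture shows the plate with corners near (250,98), (366,156) and (202,210), the ring centred near (282,183), the pointer towards (340,184) and the zero mark near (322,206). I'll enlarge it.

```bash
python3 - <<'E'
import cv2
i=cv2.imread('pics/w1.png')[92:262,190:375]
cv2.imwrite('pics/w1c.png',cv2.resize(i,None,fx=3.5,fy=3.5,interpolation=cv2.INTER_CUBIC))
E
```

```text
(no output)
```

View pics/w1c.png

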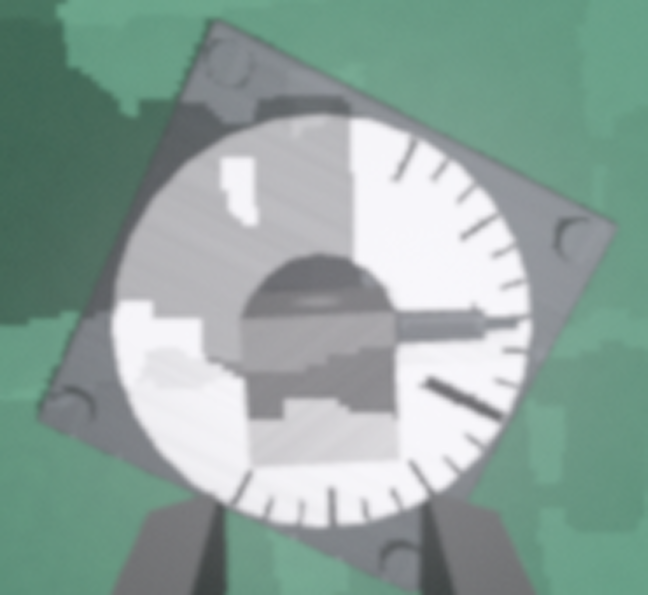

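send_rows(
  commands=[0, 0, 0.1, 0, 0, 0, 0, 0, 0, 0.2, 0, 0, 0, 0, 0, 0, 0.25, 0, 0, 0, 0, 0, 0, 0.28, 0, 0, 0, 0, 0, 0, 0.28, 0, 0, 0, 0, 0, 0, 0.28, 0, 0, 0, 0],
)

```text
time_s: 1.55
ee_pos: [0.4988, 0.1064, 0.1222]
orientation: [[0.0, 1.0, 0.001], [1.0, -0.0, 0.0], [0.0, 0.001, -1.0]]
force: [0.6, -1.0, 0.0]
gripper_width: 0.004
gripper_force: 0.0
```

The enlarged crop shows the ring's extremes at crop columns 112 and 532 and rows 113 and 527. The zero mark runs (425,380) to (500,416), and the pointer tip is near (520,322). Next I'll feel for the head's top.

send_rows(
  commands=[0, 0, 0.02, 0, 0, 0, 0, 0, 0, 0.036, 0, 0, 0, 0, 0, 0, 0.04, 0, 0, 0, 0, 0, 0, 0.04, 0, 0, 0, 0],
)

```text
time_s: 1.95
ee_pos: [0.4983, 0.1065, 0.1093]
orientation: [[-0.0, 1.0, -0.0], [1.0, 0.0, -0.0], [-0.0, -0.0, -1.0]]
force: [-0.5, 0.4, -0.7]
gripper_width: 0.004
gripper_force: 0.0
```

```bash
cat >> h.py <<'E'
class W:
    def __init__(s,f,x0=0,y0=0,k=1):
        d=np.load(f);s.K=(d['fx'],d['cx'],d['cy']);s.T=d['hand_eye'];s.ee=d['ee'];s.R=d['R'];s.o=(x0,y0,k)
    def proj(s,P):
        q=s.R.T@(np.array(P)-s.ee);q=s.T[:3,:3].T@(q-s.T[:3,3]);f,cx,cy=s.K
        u=np.array([cx+f*q[0]/-q[2],cy-f*q[1]/-q[2]]);x,y,k=s.o
        return (u+.5-[x,y])*k-.5
    def plane(s,uv,z): return least_squares(lambda P:s.proj(np.r_[P,z])-uv,[.5,0.1],x_scale=.01).x
E
python3 - <<'E'
from h import *
np.set_printoptions(precision=4,suppress=True)
w=W('w1.npz',190,92,3.5)
t=np.linspace(0,2*np.pi,721)
def ext(c):
    p=np.array([w.proj([c[0]+.07*np.cos(a),c[1]+.07*np.sin(a),.02]) for a in t]);return np.r_[p.min(0),p.max(0)]
r=least_squares(lambda c:ext(c)-[112,113,532,527],[.5,.107],diff_step=1e-4);c=r.x;print('axis',c,r.fun)
def ang(p):d=p-c;return np.degrees(np.arctan2(d[1],d[0]))
z1,z2=w.plane((427,381),.02),w.plane((500,416),.02);print('zero',ang(z1),ang(z2),np.linalg.norm(z2-c))
for uv in((400,325),(483,323),(520,322)):print('ptr',ang(w.plane(uv,.022)))
a=[w.plane(u,.012) for u in((213,18),(616,225),(40,418))];print('plate edges',np.degrees(np.arctan2(*(a[1]-a[0])[::-1])),np.degrees(np.arctan2(*(a[0]-a[2])[::-1])))
for zt in(.106,):
    for uv in((250,465),(400,460),(395,312),(240,318)):print('head',w.plane(uv,zt)-c)
E
```

```text
axis [0.4975 0.1089] [ 0.4611  0.4379 -0.4604 -0.5766]
zero -26.440162693327817 -26.253879892004857 0.06768890760392286
ptr 4.260985738205737
ptr 2.7844143918538835
ptr 2.5563516827196637
plate edges -26.278063419346584 64.30369510598678
head [-0.0188 -0.0199]
head [ 0.0207 -0.0185]
head [0.0188 0.0209]
head [-0.0207  0.0194]
```

send_rows(
  commands=[0, 0, 0.004, 0, 0, 0, 0, 0, 0, 0.006, 0, 0, 0, 0, 0, 0, 0.006, 0, 0, 0, 0],
)

```text
time_s: 2.25
ee_pos: [0.4984, 0.1065, 0.1076]
orientation: [[0.0, 1.0, -0.0], [1.0, -0.0, -0.0], [-0.0, -0.0, -1.0]]
force: [-0.2, -0.3, 0.4]
gripper_width: 0.005
gripper_force: 0.0
```

send_rows(
  commands=[0, 0, 0.003, 0, 0, 0, 0, 0, 0, 0.005, 0, 0, 0, 0, 0, 0, 0.005, 0, 0, 0, 0],
)

```text
time_s: 2.55
ee_pos: [0.4983, 0.1065, 0.1061]
orientation: [[-0.0, 1.0, -0.0], [1.0, 0.0, -0.0], [-0.0, -0.0, -1.0]]
force: [0.2, -0.4, -0.1]
gripper_width: 0.004
gripper_force: 0.0
```

send_rows(
  commands=[0, 0, 0.003, 0, 0, 0, 0, 0, 0, 0.005, 0, 0, 0, 0, 0, 0, 0.005, 0, 0, 0, 0],
)

```text
time_s: 2.85
ee_pos: [0.4984, 0.1065, 0.1048]
orientation: [[0.0, 1.0, 0.0], [1.0, -0.0, 0.0], [0.0, 0.0, -1.0]]
force: [-0.7, -0.6, 2.3]
gripper_width: 0.001
gripper_force: 1.3
```

send_rows(
  commands=[0, 0, 0.003, 0, 0, 0, 0, 0, 0, 0.003, 0, 0, 0, 0, 0, 0, 0.003, 0, 0, 0, 0],
)

```text
time_s: 3.15
ee_pos: [0.4985, 0.1065, 0.1047]
orientation: [[-0.0, 1.0, 0.001], [1.0, 0.0, 0.0], [0.0, 0.001, -1.0]]
force: [-6.3, -1.0, 13.1]
gripper_width: 0.006
gripper_force: 6.5
```

send_rows(
  commands=[0, 0, -0.15, 0, 0, 0, 0, 0, 0, -0.334, 0, 0, 0, 0, -0.15, 0, -0.334, 0, 0, 0, 0.5, -0.3, 0, -0.334, 0, 0, 0, 0.6, -0.45, 0, -0.334, 0, 0, 0, 0.6, -0.6, 0, -0.334, 0, 0, 0, 0.6, -0.6, 0, -0.334, 0, 0, 0, 0.6],
)

```text
time_s: 3.85
ee_pos: [0.4981, -0.0776, 0.2038]
orientation: [[0.005, 1.0, -0.0], [1.0, -0.005, -0.001], [-0.001, -0.0, -1.0]]
force: [0.3, 0.7, -1.1]
gripper_width: 0.397
gripper_force: 0.0
```

send_rows(
  commands=[-0.15, 0.01, 0, 0, 0, 0.04, 0.6, -0.3, 0.02, 0, 0, 0, 0.0867, 0.6, -0.5, 0.027, 0, 0, 0, 0.0867, 0.6, -0.645, 0.027, 0, 0, 0, 0.0867, 0.6, -0.645, 0.027, 0, 0, 0, 0.0867, 0.6, -0.645, 0.027, 0, 0, 0, 0.0867, 0.6],
)

```text
time_s: 4.45
ee_pos: [0.5063, -0.2673, 0.2034]
orientation: [[0.271, 0.963, -0.001], [0.963, -0.271, 0.001], [0.0, -0.001, -1.0]]
force: [-0.6, 0.5, 0.2]
gripper_width: 0.596
gripper_force: 0.0
```

```bash
python3 - <<'E'
from rig import monitor,cams
import cv2,numpy as np
s=monitor.sense();print(s['time_s'],s['ee_pos'],s['orientation'],s['gripper_width'],s['force'])
c=cams.camera('wrist');np.savez('w2.npz',ee=s['ee_pos'],R=s['orientation'],**c)
i=c['img'][60:360,140:440];cv2.imwrite('pics/w2.png',cv2.resize(i,None,fx=2,fy=2,interpolation=cv2.INTER_CUBIC))
E
```

```text
4.45 [ 0.5063307  -0.2673457   0.20336289] [[ 2.70555868e-01  9.62704040e-01 -6.73421971e-04]
 [ 9.62704176e-01 -2.70555457e-01  6.43086495e-04]
 [ 4.36903978e-04 -8.22296969e-04 -9.99999566e-01]] 0.5963572187468688 [-0.57429653  0.52686081  0.20533861]
```

View pics/w2.png

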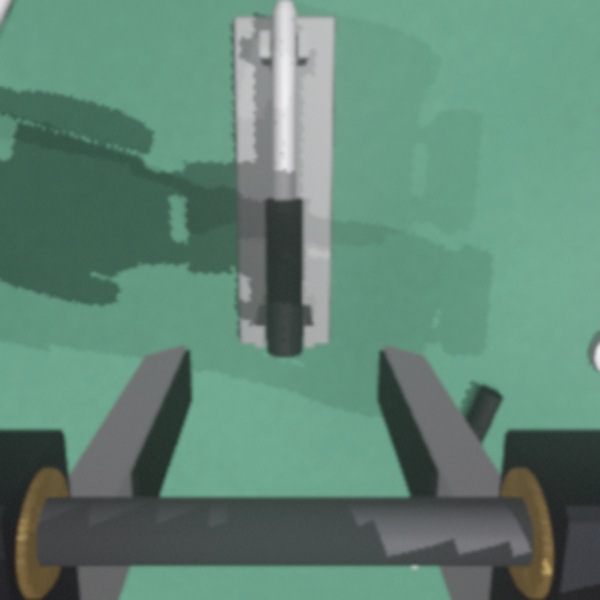

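The bar stands upright in the crop: tip near (285,2), shoulder (285,198), handle end about (284,348), with the post under the handle at about row 315. So it is aligned with the tool.

```bash
python3 - <<'E'
from h import *
np.set_printoptions(precision=4,suppress=True)
w=W('w2.npz',140,60,2)
for n,uv in(('tip',(285,2)),('sho',(285,198)),('post',(284,315)),('end',(284.5,350))):
    p=w.plane(uv,.05);print(n,p,(w.R.T@(np.r_[p,.05]-w.ee)))
E
```

```text
tip [ 0.5415 -0.1397] [ 0.1323 -0.0006  0.1534]
sho [ 0.5159 -0.2308] [ 0.0377 -0.0005  0.1534]
post [ 0.4982 -0.2921] [-0.026  -0.001   0.1534]
end [ 0.493  -0.3116] [-0.0463 -0.0007  0.1533]
```

send_rows(
  commands=[0, -0.002, 0.16, 0, 0, 0, 0.6, 0, -0.002, 0.32, 0, 0, 0, 0.6, 0, -0.002, 0.48, 0, 0, 0, 0.6, 0, -0.002, 0.55, 0, 0, 0, 0.6, 0, -0.002, 0.575, 0, 0, 0, 0.5, 0, -0.002, 0.575, 0, 0, 0, 0.5, 0, -0.002, 0.575, 0, 0, 0, 0.5],
  force=60,
)

```text
time_s: 5.2
ee_pos: [0.5069, -0.2666, 0.0332]
orientation: [[0.268, 0.963, 0.002], [0.963, -0.268, -0.001], [-0.001, 0.002, -1.0]]
force: [0.2, 0.3, 0.1]
gripper_width: 0.504
gripper_force: 0.0
```

send_rows(
  commands=[0, 0, 0, 0, 0, 0, 0.1, 0, 0, 0, 0, 0, 0, 0.1, 0, 0, 0, 0, 0, 0, 0.1, 0, 0, 0, 0, 0, 0, 0.1, 0, 0, 0, 0, 0, 0, 0.1],
)

```text
time_s: 5.7
ee_pos: [0.506, -0.267, 0.0318]
orientation: [[0.269, 0.963, 0.0], [0.963, -0.269, -0.0], [-0.0, 0.0, -1.0]]
force: [-0.1, 0.4, 4.1]
gripper_width: 0.201
gripper_force: 60.0
```

send_rows(
  commands=[0, 0, -0.08, 0, 0, 0, 0.1, 0, 0, -0.2, 0, 0, 0, 0.1, 0, 0, -0.25, 0, 0, 0, 0.1, 0.12, -0.03, -0.25, 0, 0, -0.02, 0.1, 0.25, -0.07, -0.25, 0, 0, -0.05, 0.1, 0.38, -0.11, -0.25, 0, 0, -0.08, 0.1, 0.52, -0.15, -0.25, 0, 0, -0.1006, 0.1, 0.6, -0.17, -0.2, 0, 0, -0.1006, 0.1, 0.638, -0.181, -0.14, 0, 0, -0.1006, 0.1, 0.638, -0.181, -0.1093, 0, 0, -0.1006, 0.1, 0.638, -0.181, -0.1093, 0, 0, -0.1006, 0.1, 0.638, -0.181, -0.1093, 0, 0, -0.1006, 0.1],
)

```text
time_s: 6.9
ee_pos: [0.5053, -0.0687, 0.0646]
orientation: [[-0.043, 0.999, 0.0], [0.999, 0.043, -0.0], [-0.0, 0.0, -1.0]]
force: [0.5, 0.1, -1.7]
gripper_width: 0.198
gripper_force: 60.0
```

```bash
python3 - <<'E'
from rig import monitor,cams
import cv2,numpy as np
s=monitor.sense();print(s['time_s'],s['ee_pos'],s['orientation'].tolist() if hasattr(s['orientation'],'tolist') else s['orientation'],s['gripper_width'],s['force'])
c=cams.camera('wrist');np.savez('w3.npz',ee=s['ee_pos'],R=s['orientation'],**c)
d=cams.camera('side');cv2.imwrite('pics/s3full.png',d['img']);cv2.imwrite('pics/w3full.png',c['img'])
f=lambda i,x,y,w,h,k:cv2.resize(i[y:y+h,x:x+w],None,fx=k,fy=k,interpolation=cv2.INTER_CUBIC)
cv2.imwrite('pics/c3.png',np.hstack([f(c['img'],230,0,110,150,4),f(d['img'],205,165,90,150,4)]))
E
```

```text
6.9 [ 0.50531237 -0.06873084  0.06457266] [[-0.042856587157443345, 0.9990812219184588, 0.00015794662297409002], [0.9990812243978939, 0.04285660856679567, -0.00013475072352944924], [-0.00014139597411347236, 0.00015202654934310983, -0.9999999784475532]] 0.1984065126935419 [ 0.47224607  0.14856823 -1.70876057]
```

View pics/c3.png

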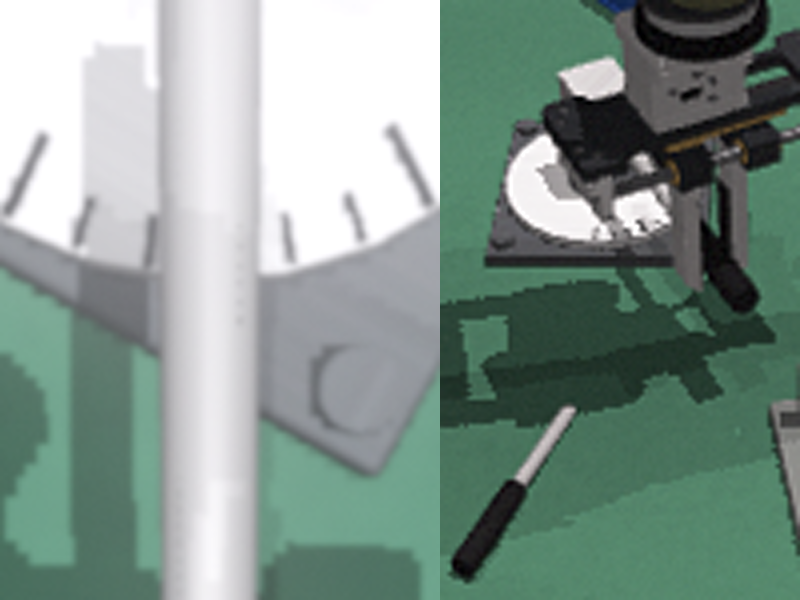

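The left crop (wrist) shows the shank straight along column 211 over the ring. The right crop (side) shows the bar held level, with the tip hidden behind the gripper in front of the head. I'll push in gently and read the forces.

send_rows(
  commands=[0.03, 0, 0, 0, 0, 0, 0.1, 0.06, 0, 0, 0, 0, 0, 0.1, 0.08, 0, 0, 0, 0, 0, 0.1, 0.1, 0, 0, 0, 0, 0, 0.1, 0.1, 0, 0, 0, 0, 0, 0.1, 0.1, 0, 0, 0, 0, 0, 0.1],
)

```text
time_s: 7.6
ee_pos: [0.5039, -0.0377, 0.0643]
orientation: [[-0.044, 0.999, 0.0], [0.999, 0.044, 0.0], [0.0, 0.0, -1.0]]
force: [1.0, 0.8, -1.7]
gripper_width: 0.2
gripper_force: 60.0
```

send_rows(
  commands=[0.01, 0, 0, 0, 0, 0, 0.1, 0.02, 0, 0, 0, 0, 0, 0.1, 0.033, 0, 0, 0, 0, 0, 0.1, 0.033, 0, 0, 0, 0, 0, 0.1, 0.033, 0, 0, 0, 0, 0, 0.1],
)

```text
time_s: 8.1
ee_pos: [0.5033, -0.0279, 0.0642]
orientation: [[-0.044, 0.999, -0.0], [0.999, 0.044, 0.0], [0.0, -0.0, -1.0]]
force: [0.3, 1.2, -1.6]
gripper_width: 0.196
gripper_force: 60.0
```

send_rows(
  commands=[0.02, 0, 0, 0, 0, 0, 0.1, 0.04, 0, 0, 0, 0, 0, 0.1, 0.06, 0, 0, 0, 0, 0, 0.1, 0.08, 0, 0, 0, 0, 0, 0.1, 0.08, 0, 0, 0, 0, 0, 0.1, 0.08, 0, 0, 0, 0, 0, 0.1],
)

```text
time_s: 8.7
ee_pos: [0.5023, -0.0039, 0.0642]
orientation: [[-0.044, 0.999, -0.0], [0.999, 0.044, 0.0], [0.0, -0.0, -1.0]]
force: [-0.1, 1.6, -1.8]
gripper_width: 0.201
gripper_force: 60.0
```

send_rows(
  commands=[0.03, 0, 0, 0, 0, 0, 0.1, 0.06, 0, 0, 0, 0, 0, 0.1, 0.09, 0, 0, 0, 0, 0, 0.1, 0.12, 0, 0, 0, 0, 0, 0.1, 0.15, 0, 0, 0, 0, 0, 0.1, 0.15, 0, 0, 0, 0, 0, 0.1, 0.15, 0, 0, 0, 0, 0, 0.1],
)

```text
time_s: 9.4
ee_pos: [0.5004, 0.0411, 0.0642]
orientation: [[-0.044, 0.999, 0.0], [0.999, 0.044, 0.0], [0.0, 0.0, -1.0]]
force: [-0.1, 0.3, -1.8]
gripper_width: 0.201
gripper_force: 60.0
```

send_rows(
  commands=[0.01, 0, 0, 0, 0, 0, 0.1, 0.02, 0, 0, 0, 0, 0, 0.1, 0.027, 0, 0, 0, 0, 0, 0.1, 0.027, 0, 0, 0, 0, 0, 0.1, 0.027, 0, 0, 0, 0, 0, 0.1],
)

```text
time_s: 9.9
ee_pos: [0.5, 0.049, 0.0642]
orientation: [[-0.044, 0.999, -0.0], [0.999, 0.044, 0.0], [0.0, -0.0, -1.0]]
force: [-0.8, 0.5, -1.8]
gripper_width: 0.197
gripper_force: 60.0
```

send_rows(
  commands=[0.005, 0, 0, 0, 0, 0, 0.1, 0.008, 0, 0, 0, 0, 0, 0.1, 0.008, 0, 0, 0, 0, 0, 0.1],
)

```text
time_s: 10.2
ee_pos: [0.4999, 0.0513, 0.0642]
orientation: [[-0.044, 0.999, 0.0], [0.999, 0.044, -0.0], [-0.0, 0.0, -1.0]]
force: [1.0, -2.4, -1.6]
gripper_width: 0.199
gripper_force: 60.0
```

send_rows(
  commands=[0.004, 0, 0, 0, 0, 0, 0.1, 0.004, 0, 0, 0, 0, 0, 0.1, 0.004, 0, 0, 0, 0, 0, 0.1],
)

```text
time_s: 10.5
ee_pos: [0.5, 0.0515, 0.0642]
orientation: [[-0.044, 0.999, 0.0], [0.999, 0.044, -0.002], [-0.002, 0.0, -1.0]]
force: [0.2, -11.6, -1.2]
gripper_width: 0.196
gripper_force: 60.0
```

The bar is home: 11.6 N against the head, with the TCP 57 to 58 mm from the axis as expected. Now I'll turn it on an arc about the axis.

send_rows(
  commands=[0.0005, -0.0133, 0, 0, 0, 0.0222, 0.1, 0.0018, -0.0264, 0, 0, 0, 0.0444, 0.1, 0.0042, -0.0395, 0, 0, 0, 0.0667, 0.1, 0.0074, -0.0524, 0, 0, 0, 0.0889, 0.1, 0.0115, -0.065, 0, 0, 0, 0.1111, 0.1, 0.0164, -0.0773, 0, 0, 0, 0.1333, 0.1, 0.0222, -0.0892, 0, 0, 0, 0.1556, 0.1, 0.0238, -0.0921, 0, 0, 0, 0.1611, 0.1, 0.0238, -0.0921, 0, 0, 0, 0.1611, 0.1, 0.0238, -0.0921, 0, 0, 0, 0.1611, 0.1],
)

```text
time_s: 11.5
ee_pos: [0.4721, 0.0574, 0.0643]
orientation: [[0.446, 0.895, 0.0], [0.895, -0.446, -0.002], [-0.001, 0.001, -1.0]]
force: [0.1, -11.4, -2.1]
gripper_width: 0.2
gripper_force: 60.0
```

```bash
python3 - <<'E'
from rig import monitor,cams
import cv2,numpy as np
s=monitor.sense();R=np.array(s['orientation']);print(s['time_s'],s['ee_pos'],np.degrees(np.arctan2(R[1,0],R[0,0])),s['wrist_torque'],s['force'])
f=lambda i,x,y,w,h,k:cv2.resize(i[y:y+h,x:x+w],None,fx=k,fy=k,interpolation=cv2.INTER_CUBIC)
c=cams.camera('wrist');np.savez('w4.npz',ee=s['ee_pos'],R=s['orientation'],**c)
d=cams.camera('side');e=cams.camera('scene');cv2.imwrite('pics/e4full.png',e['img'])
cv2.imwrite('pics/c4.png',np.vstack([f(c['img'],160,0,260,110,3)[:, :780],np.hstack([f(d['img'],205,165,97,67,4),f(e['img'],280,195,98,67,4)])]))
E
```

```text
11.5 [0.47209293 0.0574249  0.06432437] 63.48494779535115 [-2.13121118 -0.16519235 -0.1231032 ] [  0.06940585 -11.40967277  -2.12046691]
```

View pics/e4full.png

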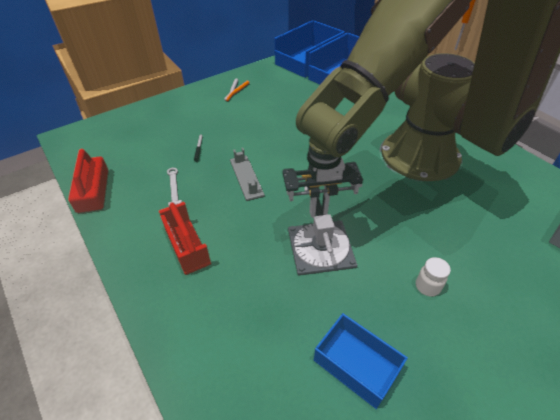

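The scene picture shows the bar in the head, the gripper over the handle at (320,190), the shank coming out towards (330,262), and the pointer near (305,248) close to the zero mark. I'll measure the pointer numerically.

```bash
cat >> h.py <<'E'
import cv2
def polar(img,pr,c,z,r0,r1,a):
    r=np.arange(r0,r1,.001);P=np.array([[pr(np.array([c[0]+q*np.cos(t),c[1]+q*np.sin(t),z])) for t in np.radians(a)] for q in r],np.float32)
    return cv2.remap(cv2.cvtColor(img,cv2.COLOR_BGR2GRAY),P[...,0],P[...,1],cv2.INTER_LINEAR).mean(0)
E
python3 - <<'E'
from h import *
a=np.arange(-45,14,1.)
c=(.4975,.109)
for n,f in(('base',C['scene']['img']),('now',cv2.imread('pics/e4full.png'))):
  for r in((.032,.046),(.052,.066)):
    print(n,r,dict(zip(a.astype(int).tolist(),polar(f,lambda P:proj('scene',P),c,.021,*r,a).astype(int).tolist())))
w=W('w1.npz');I=np.load('w1.npz')['img']
for r in((.032,.046),(.052,.066)):print('w1',r,dict(zip(a.astype(int).tolist(),polar(I,w.proj,c,.021,*r,a).astype(int).tolist())))
E
```

```text
base (0.032, 0.046) {-45: 194, -44: 196, -43: 197, -42: 198, -41: 199, -40: 199, -39: 199, -38: 200, -37: 200, -36: 195, -35: 189, -34: 184, -33: 179, -32: 174, -31: 169, -30: 165, -29: 160, -28: 159, -27: 166, -26: 174, -25: 183, -24: 190, -23: 194, -22: 196, -21: 198, -20: 199, -19: 198, -18: 196, -17: 194, -16: 190, -15: 185, -14: 178, -13: 170, -12: 160, -11: 150, -10: 139, -9: 129, -8: 120, -7: 112, -6: 107, -5: 103, -4: 101, -3: 99, -2: 97, -1: 96, 0: 95, 1: 94, 2: 95, 3: 98, 4: 104, 5: 114, 6: 127, 7: 142, 8: 156, 9: 169, 10: 179, 11: 187, 12: 194, 13: 199}
base (0.052, 0.066) {-45: 139, -44: 140, -43: 141, -42: 142, -41: 139, -40: 135, -39: 136, -38: 142, -37: 148, -36: 153, -35: 157, -34: 161, -33: 160, -32: 146, -31: 133, -30: 122, -29: 118, -28: 115, -27: 121, -26: 142, -25: 168, -24: 187, -23: 198, -22: 204, -21: 204, -20: 200, -19: 196, -18: 196, -17: 199, -16: 202, -15: 204, -14: 205, -13: 204, -12: 203, -11: 199, -10: 194, -9: 188, -8: 184, -7: 184, -6: 183, -5: 178, -4: 169, -3: 158, -2: 144, -1: 130, 0: 120, 1: 120, 2: 131, 3: 150, 4: 170, 5: 185, 6: 195, 7: 202, 8: 
[... 1647 characters left out ...]
-1: 143, 0: 143, 1: 144, 2: 145, 3: 148, 4: 151, 5: 154, 6: 154, 7: 155, 8: 160, 9: 175, 10: 194, 11: 215, 12: 230, 13: 239}
w1 (0.052, 0.066) {-45: 240, -44: 245, -43: 246, -42: 246, -41: 246, -40: 246, -39: 245, -38: 238, -37: 227, -36: 228, -35: 239, -34: 245, -33: 246, -32: 246, -31: 243, -30: 231, -29: 201, -28: 155, -27: 122, -26: 122, -25: 151, -24: 195, -23: 227, -22: 242, -21: 246, -20: 246, -19: 245, -18: 240, -17: 230, -16: 228, -15: 238, -14: 245, -13: 246, -12: 246, -11: 245, -10: 244, -9: 242, -8: 237, -7: 224, -6: 220, -5: 227, -4: 232, -3: 227, -2: 221, -1: 211, 0: 194, 1: 168, 2: 156, 3: 157, 4: 175, 5: 204, 6: 225, 7: 233, 8: 238, 9: 243, 10: 245, 11: 245, 12: 241, 13: 231}
```

send_rows(
  commands=[-0.002, 0, 0, 0, 0, 0, 0.1, -0.002, 0, 0, 0, 0, 0, 0.2, -0.002, 0, 0, 0, 0, 0, 0.4, -0.002, 0, 0, 0, 0, 0, 0.5, -0.002, 0, 0, 0, 0, 0, 0.5, -0.002, 0, 0, 0, 0, 0, 0.5],
)

```text
time_s: 12.25
ee_pos: [0.4717, 0.0581, 0.0643]
orientation: [[0.446, 0.895, 0.0], [0.895, -0.446, 0.0], [0.0, 0.0, -1.0]]
force: [-0.4, -0.5, 0.6]
gripper_width: 0.485
gripper_force: 0.0
```

send_rows(
  commands=[0, 0, -0.1, 0, 0, 0, 0.5, 0, 0, -0.25, 0, 0, 0, 0.5, 0, 0, -0.4, 0, 0, 0, 0.5, 0.1, 0, -0.47, 0, 0, 0, 0.5, 0.19, 0, -0.47, 0, 0, 0, 0.5, 0.19, 0, -0.47, 0, 0, 0, 0.5, 0.19, 0, -0.47, 0, 0, 0, 0.5, 0.19, 0, -0.47, 0, 0, 0, 0.5],
)

```text
time_s: 13.05
ee_pos: [0.4966, 0.1085, 0.2048]
orientation: [[0.446, 0.895, -0.001], [0.895, -0.446, -0.0], [-0.001, -0.001, -1.0]]
force: [0.3, -0.2, -0.6]
gripper_width: 0.498
gripper_force: 0.0
```

```bash
python3 - <<'E'
from rig import monitor,cams
import cv2,numpy as np
from h import *
np.set_printoptions(precision=4,suppress=True)
s=monitor.sense();R=np.array(s['orientation']);print(s['time_s'],s['ee_pos'],s['force'])
c=cams.camera('wrist');np.savez('w5.npz',ee=s['ee_pos'],R=s['orientation'],**c)
e=cams.camera('scene');d=cams.camera('side')
w=W('w5.npz');t=w.proj([.4975,.109,.02]);x,y=int(t[0])-80,max(int(t[1])-75,0);print(x,y)
f=lambda i,x,y,w,h,k:cv2.resize(i[y:y+h,x:x+w],None,fx=k,fy=k,interpolation=cv2.INTER_CUBIC)
A=f(c['img'],x,y,150,170,3.5);A=A[:595];B=np.vstack([f(e['img'],283,190,87,99,3)[:297],f(d['img'],212,170,87,99,3)[:297]])
cv2.imwrite('pics/c5.png',np.hstack([A,np.vstack([B,B[:1]])]))
a=np.arange(-60,0,1.)
for r in((.032,.046),(.052,.066)):print(r,dict(zip(a.astype(int).tolist(),polar(c['img'],w.proj,(.4975,.109),.021,*r,a).astype(int).tolist())))
E
```

```text
13.05 [0.4966 0.1085 0.2048] [ 0.342  -0.2313 -0.622 ]
203 112
(0.032, 0.046) {-60: 242, -59: 243, -58: 244, -57: 244, -56: 245, -55: 245, -54: 245, -53: 245, -52: 245, -51: 245, -50: 245, -49: 245, -48: 245, -47: 245, -46: 245, -45: 245, -44: 245, -43: 245, -42: 245, -41: 245, -40: 245, -39: 244, -38: 243, -37: 240, -36: 234, -35: 225, -34: 208, -33: 186, -32: 164, -31: 149, -30: 143, -29: 142, -28: 141, -27: 142, -26: 142, -25: 143, -24: 144, -23: 145, -22: 144, -21: 144, -20: 150, -19: 164, -18: 185, -17: 205, -16: 221, -15: 231, -14: 236, -13: 239, -12: 240, -11: 240, -10: 240, -9: 240, -8: 240, -7: 240, -6: 239, -5: 239, -4: 239, -3: 239, -2: 238, -1: 238}
(0.052, 0.066) {-60: 243, -59: 238, -58: 221, -57: 195, -56: 197, -55: 223, -54: 238, -53: 243, -52: 243, -51: 243, -50: 244, -49: 242, -48: 237, -47: 227, -46: 226, -45: 237, -44: 244, -43: 245, -42: 245, -41: 245, -40: 245, -39: 244, -38: 239, -37: 227, -36: 227, -35: 238, -34: 244, -33: 244, -32: 240, -31: 232, -30: 218, -29: 194, -28: 157, -27: 137, -26: 140, -25: 144, -24: 159, -23: 185, -22: 209, -21: 224, -20: 232, -19: 236, -18: 236, -17: 229, -16: 227, -15: 237, -14: 242, -13: 242, -12: 242, -11: 242, -10: 241, -9: 239, -8: 234, -7: 223, -6: 220, -5: 231, -4: 238, -3: 239, -2: 239, -1: 240}
```

View pics/c5.png

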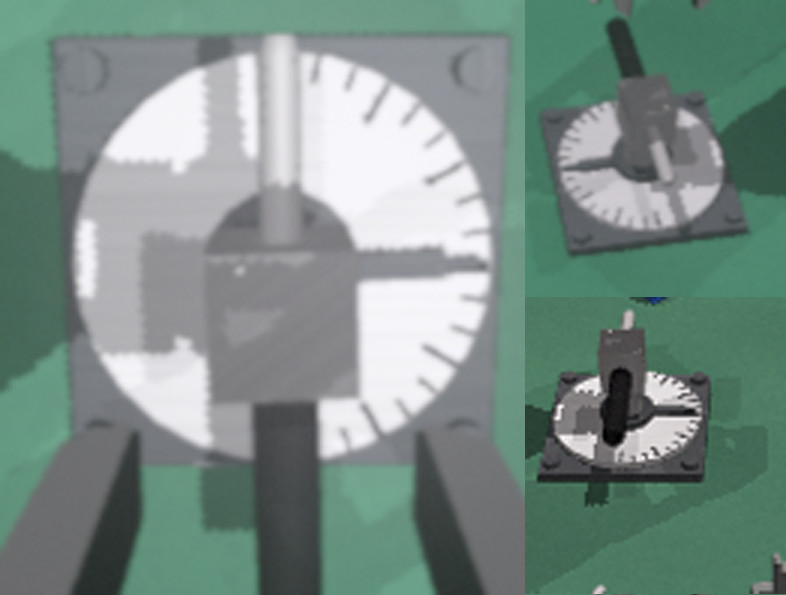

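The last picture shows the bar home, with the handle against the head at column 286. The pointer at about (445,263) is a little counter-clockwise of the zero mark at about (485,267), and the head's edges also lean about 2° counter-clockwise. I'll measure the residual from the head's edge.

```bash
cat >> h.py <<'E'
def angle(w,img,c,rot,z=.1048,side=1,span=(-.016,.010)):
    # head edge on pointer side: dark head -> white ring; rot=guess deg of pointer dir
    n=np.array([np.cos(np.radians(rot)),np.sin(np.radians(rot))]);t=np.array([-n[1],n[0]])
    g=cv2.cvtColor(img,cv2.COLOR_BGR2GRAY);S=np.linspace(*span,40);D=np.arange(.012,.028,.0001);o=[]
    for s in S:
        P=np.array([w.proj(np.r_[c+s*t+d*n,z]) for d in D],np.float32)
        v=cv2.GaussianBlur(cv2.remap(g,P[None,:,0],P[None,:,1],cv2.INTER_LINEAR).astype(float),(0,0),4)[0]
        o.append(D[np.argmax(np.gradient(v))])
    o=np.array(o);m=abs(o-np.median(o))<.0015;k=np.polyfit(S[m],o[m],1)
    return rot-np.degrees(np.arctan(k[0])),k[1],m.sum(),np.std(o[m]-np.polyval(k,S[m]))
E
python3 - <<'E'
from h import *
c=np.array((.4975,.109))
for f,r in(('w1.npz',2.4),('w5.npz',-25)):
    w=W(f);I=np.load(f)['img']
    print(f,angle(w,I,c,r,span=(-.017,-.004)),angle(w,I,c,r,span=(-.017,.002)))
    a=np.arange(-34,-20,.1)
    if f=='w1.npz':
        v=255-polar(I,w.proj,c,.02,.050,.066,a);v=np.clip(v-40,0,None);print('mark',(a*v).sum()/v.sum())
    p=np.arange(r-14,r+14,.1);v=polar(I,w.proj,c,.022,.032,.044,p);L=np.where(v<193)[0];print('ptr',p[L[0]],p[L[-1]],(p[L[0]]+p[L[-1]])/2)
E
```

```text
w1.npz (np.float64(3.4479766460065084), np.float64(0.019552926829268243), np.int64(40), np.float64(0.00018171607443293714)) (np.float64(4.49304899827968), np.float64(0.019315898587933204), np.int64(40), np.float64(0.0001707569232249983))
mark -26.62854900992707
ptr -5.80000000000002 10.399999999999922 2.299999999999951
w5.npz (np.float64(-22.64714415675659), np.float64(0.019218574108817967), np.int64(40), np.float64(8.369402864911935e-05)) (np.float64(-23.428254085181777), np.float64(0.019376707317073128), np.int64(40), np.float64(8.445401848505383e-05))
ptr -33.19999999999992 -17.19999999999969 -25.199999999999804
```

send_rows(
  commands=[0, -0.02, 0, 0, 0, 0.045, 0.5, 0, -0.04, 0, 0, 0, 0.09, 0.5, 0, -0.06, 0, 0, 0, 0.135, 0.5, 0.003, -0.071, 0, 0, 0, 0.18, 0.5, 0.003, -0.071, 0, 0, 0, 0.225, 0.5, 0.003, -0.071, 0, 0, 0, 0.27, 0.5, 0.003, -0.071, 0.03, 0, 0, 0.315, 0.5, 0.003, -0.071, 0.06, 0, 0, 0.36, 0.5, 0.003, -0.071, 0.1, 0, 0, 0.405, 0.5, 0.003, -0.071, 0.14, 0, 0, 0.45, 0.5, 0.003, -0.071, 0.183, 0, 0, 0.5, 0.5, 0.003, -0.071, 0.183, 0, 0, 0.5, 0.5, 0.003, -0.071, 0.183, 0, 0, 0.5, 0.5, 0.003, -0.071, 0.183, 0, 0, 0.5, 0.5],
)

```text
time_s: 14.6
ee_pos: [0.4787, 0.1192, 0.1511]
orientation: [[0.896, -0.443, 0.001], [-0.443, -0.896, 0.0], [0.001, -0.001, -1.0]]
force: [1.0, -0.2, 0.1]
gripper_width: 0.501
gripper_force: 0.0
```

```bash
cat > meas.py <<'E'
import sys
from rig import monitor,cams
from h import *
np.set_printoptions(precision=4,suppress=True)
s=monitor.sense();print(s['time_s'],s['ee_pos'],np.array(s['orientation'])[:2,0],np.array(s['joint_pos']))
c=cams.camera('wrist');f=sys.argv[1];np.savez(f,ee=s['ee_pos'],R=s['orientation'],**c)
w=W(f);I=c['img'];o=np.array((.4975,.109));print('axis px',w.proj(np.r_[o,.02]))
a=np.arange(-60,10,.1)
# per-radius dark run around the zero direction (tangential centre, mm, rel. to -26.5 deg line)
g=cv2.cvtColor(I,cv2.COLOR_BGR2GRAY);n=np.array([np.cos(np.radians(-26.5)),np.sin(np.radians(-26.5))]);t=np.array([-n[1],n[0]]);D=np.arange(-.009,.009,.0001)
for r in np.arange(.026,.070,.002):
    z=.023 if r<.056 else .02
    P=np.array([w.proj(np.r_[o+r*n+d*t,z]) for d in D],np.float32);v=cv2.remap(g,P[None,:,0],P[None,:,1],cv2.INTER_LINEAR)[0].astype(float)
    h=(v.max()+v.min())/2;L=np.where(v<h)[0];print(round(r,3),int(v.min()),int(v.max()),D[L[0]]*1e3,D[L[-1]]*1e3,'mid %.2f'%((D[L[0]]+D[L[-1]])*500))
E
python3 meas.py w6.npz
```

```text
14.6 [0.4787 0.1192 0.1511] [ 0.8964 -0.4432] [0.1698 0.228  1.7448 0.     1.1678 2.1998]
axis px [282.9915 176.5322]
0.026 129 233 -5.100000000000023 5.399999999999913 mid 0.15
0.028 134 236 -4.200000000000029 5.499999999999913 mid 0.65
0.03 134 237 -4.000000000000029 5.599999999999913 mid 0.80
0.032 135 237 -4.000000000000029 5.599999999999913 mid 0.80
0.034 134 236 -3.90000000000003 5.599999999999913 mid 0.85
0.036 135 237 -3.90000000000003 5.699999999999911 mid 0.90
0.038 134 237 -3.800000000000031 5.899999999999911 mid 1.05
0.04 135 237 -3.7000000000000313 5.799999999999911 mid 1.05
0.042 134 237 -3.800000000000031 6.099999999999909 mid 1.15
0.044 135 237 -3.400000000000033 5.99999999999991 mid 1.30
0.046 134 236 -3.7000000000000313 6.299999999999908 mid 1.30
0.048 135 236 -3.300000000000034 6.399999999999907 mid 1.55
0.05 136 236 -3.5000000000000324 6.299999999999908 mid 1.40
0.052 139 236 -3.100000000000035 6.499999999999907 mid 1.70
0.054 139 236 -2.8000000000000367 3.999999999999922 mid 0.60
0.056 125 236 -2.600000000000038 3.0999999999999273 mid 0.25
0.058 122 236 -2.4000000000000394 3.299999999999926 mid 0.45
0.06 120 235 -2.4000000000000394 3.299999999999926 mid 0.45
0.062 116 235 -2.30000000000004 3.199999999999927 mid 0.45
0.064 118 235 -2.30000000000004 3.199999999999927 mid 0.45
0.066 110 235 -2.30000000000004 1.7999999999999354 mid -0.25
0.068 138 228 -2.2000000000000406 1.7999999999999354 mid -0.20
0.07 143 172 -9.0 8.899999999999892 mid -0.05
```

The dark-edge fits give a pointer reading of about +2.0° (hole play). I'll regrip the handle and turn 2° further.

send_rows(
  commands=[0.02, 0.03, 0, 0, 0, -0.045, 0.5, 0.04, 0.06, 0, 0, 0, -0.09, 0.5, 0.06, 0.09, 0, 0, 0, -0.135, 0.5, 0.071, 0.12, 0, 0, 0, -0.18, 0.5, 0.071, 0.15, 0, 0, 0, -0.225, 0.5, 0.071, 0.18, 0, 0, 0, -0.27, 0.5, 0.071, 0.193, 0, 0, 0, -0.315, 0.5, 0.071, 0.193, 0, 0, 0, -0.36, 0.5, 0.071, 0.193, 0, 0, 0, -0.405, 0.5, 0.071, 0.193, 0, 0, 0, -0.45, 0.5, 0.071, 0.193, 0, 0, 0, -0.5, 0.5, 0.071, 0.193, 0, 0, 0, -0.5, 0.5, 0.071, 0.193, 0.1, 0, 0, -0.5, 0.5, 0.071, 0.193, 0.2, 0, 0, -0.5, 0.5, 0.071, 0.193, 0.289, 0, 0, -0.5, 0.5, 0.071, 0.193, 0.289, 0, 0, -0.5, 0.5, 0.071, 0.193, 0.289, 0, 0, -0.5, 0.5],
)

```text
time_s: 16.35
ee_pos: [0.472, 0.058, 0.0645]
orientation: [[0.448, 0.894, 0.0], [0.894, -0.448, -0.0], [0.0, 0.0, -1.0]]
force: [0.5, -0.7, 1.0]
gripper_width: 0.502
gripper_force: 0.0
```

send_rows(
  commands=[0, 0, 0, 0, 0, 0, 0.3, 0, 0, 0, 0, 0, 0, 0.1, 0, 0, 0, 0, 0, 0, 0.1, 0, 0, 0, 0, 0, 0, 0.1, 0, 0, 0, 0, 0, 0, 0.1],
)

```text
time_s: 16.85
ee_pos: [0.4725, 0.0577, 0.0643]
orientation: [[0.446, 0.895, 0.002], [0.895, -0.446, -0.0], [0.001, 0.002, -1.0]]
force: [3.6, -4.2, 3.6]
gripper_width: 0.199
gripper_force: 60.0
```

send_rows(
  commands=[0.003, -0.0033, 0, 0, 0, 0.0056, 0.1, 0.004, -0.0066, 0, 0, 0, 0.0111, 0.1, 0.004, -0.0066, 0, 0, 0, 0.0111, 0.1, 0.004, -0.0066, 0, 0, 0, 0.0111, 0.1],
)

```text
time_s: 17.25
ee_pos: [0.4708, 0.0588, 0.0642]
orientation: [[0.477, 0.879, 0.001], [0.879, -0.477, -0.002], [-0.001, 0.002, -1.0]]
force: [0.5, -12.2, 6.0]
gripper_width: 0.199
gripper_force: 60.0
```

send_rows(
  commands=[-0.002, 0, 0, 0, 0, 0, 0.1, -0.002, 0, 0, 0, 0, 0, 0.2, -0.002, 0, 0, 0, 0, 0, 0.4, -0.002, 0, 0, 0, 0, 0, 0.5, -0.002, 0, 0, 0, 0, 0, 0.5, -0.002, 0, 0, 0, 0, 0, 0.5, -0.002, 0, -0.1, 0, 0, 0, 0.5, -0.002, 0, -0.2, 0, 0, 0, 0.5, -0.002, 0, -0.289, 0, 0, 0, 0.5, -0.002, 0, -0.289, 0, 0, 0, 0.5],
)

```text
time_s: 18.25
ee_pos: [0.4715, 0.0596, 0.1535]
orientation: [[0.477, 0.879, 0.005], [0.879, -0.477, 0.0], [0.003, 0.004, -1.0]]
force: [-0.3, -0.6, -0.3]
gripper_width: 0.498
gripper_force: 0.0
```

send_rows(
  commands=[0.02, -0.01, 0, 0, 0, 0.045, 0.5, 0.04, -0.02, 0, 0, 0, 0.09, 0.5, 0.06, -0.03, 0, 0, 0, 0.135, 0.5, 0.08, -0.04, 0, 0, 0, 0.18, 0.5, 0.1, -0.05, 0, 0, 0, 0.225, 0.5, 0.13, -0.06, 0, 0, 0, 0.27, 0.5, 0.16, -0.066, 0, 0, 0, 0.315, 0.5, 0.193, -0.066, 0, 0, 0, 0.36, 0.5, 0.193, -0.066, 0, 0, 0, 0.405, 0.5, 0.193, -0.066, 0, 0, 0, 0.45, 0.5, 0.193, -0.066, 0, 0, 0, 0.488, 0.5, 0.193, -0.066, 0, 0, 0, 0.488, 0.5, 0.193, -0.066, 0, 0, 0, 0.488, 0.5, 0.193, -0.066, 0, 0, 0, 0.488, 0.5],
)

```text
time_s: 19.65
ee_pos: [0.4802, 0.1197, 0.15]
orientation: [[0.897, -0.441, -0.0], [-0.441, -0.897, -0.0], [-0.0, 0.0, -1.0]]
force: [-0.3, -0.3, -0.1]
gripper_width: 0.501
gripper_force: 0.0
```

```bash
python3 meas.py w7.npz
```

```text
19.65 [0.4802 0.1197 0.15  ] [ 0.8974 -0.4411] [0.1703 0.2335 1.7406 0.0001 1.168  2.1979]
axis px [284.0513 177.6785]
0.026 130 233 -5.400000000000021 4.799999999999917 mid -0.30
0.028 133 236 -5.300000000000022 4.199999999999921 mid -0.55
0.03 133 236 -5.50000000000002 4.499999999999919 mid -0.50
0.032 134 236 -5.300000000000022 4.199999999999921 mid -0.55
0.034 133 237 -5.400000000000021 4.3999999999999195 mid -0.50
0.036 133 236 -5.400000000000021 4.0999999999999215 mid -0.65
0.038 134 236 -5.60000000000002 4.29999999999992 mid -0.65
0.04 134 237 -5.300000000000022 4.199999999999921 mid -0.55
0.042 133 236 -5.50000000000002 4.0999999999999215 mid -0.70
0.044 133 236 -5.300000000000022 4.199999999999921 mid -0.55
0.046 134 236 -5.400000000000021 4.0999999999999215 mid -0.65
0.048 133 236 -5.400000000000021 4.199999999999921 mid -0.60
0.05 134 236 -5.400000000000021 4.0999999999999215 mid -0.65
0.052 136 236 -5.50000000000002 4.0999999999999215 mid -0.70
0.054 134 236 -2.9000000000000363 2.899999999999929 mid -0.00
0.056 139 236 -2.600000000000038 2.2999999999999323 mid -0.15
0.058 142 236 -2.600000000000038 2.199999999999933 mid -0.20
0.06 139 235 -2.30000000000004 2.199999999999933 mid -0.05
0.062 141 235 -2.5000000000000386 2.199999999999933 mid -0.15
0.064 139 235 -2.30000000000004 2.0999999999999335 mid -0.10
0.066 112 235 -2.4000000000000394 1.999999999999934 mid -0.20
0.068 137 227 -2.4000000000000394 1.999999999999934 mid -0.20
0.07 140 165 -9.0 8.899999999999892 mid -0.05
```

```bash
python3 - <<'E'
from rig import cams
from h import *
o=np.array((.4975,.109));t=np.radians(62.5);n=np.array([np.cos(t),np.sin(t)])
D=np.arange(.060,.086,.001)
for nm in('scene','side'):
    c=cams.camera(nm);cv2.imwrite(f'pics/{nm}9.png',c['img'])
    for z in(.0828,.084):
        P=np.array([proj(nm,np.r_[o+d*n,z]) for d in D],np.float32)
        v=cv2.remap(c['img'],P[None,:,0],P[None,:,1],cv2.INTER_LINEAR)[0].astype(int)
        print(nm,z,[(round(d*1e3),x[0],x[2]) for d,x in zip(D,v)])
    # handle/shoulder gap: profile along the bar's top on the handle side
    D2=np.arange(-.034,-.014,.001);P=np.array([proj(nm,np.r_[o+d*n,.089]) for d in D2],np.float32)
    v=cv2.remap(c['img'],P[None,:,0],P[None,:,1],cv2.INTER_LINEAR)[0].astype(int);print('gap',[(round(d*1e3),x.sum()//3) for d,x in zip(D2,v)])
E
```

```text
scene 0.0828 [(60, np.int64(159), np.int64(158)), (61, np.int64(159), np.int64(158)), (62, np.int64(159), np.int64(158)), (63, np.int64(158), np.int64(157)), (64, np.int64(157), np.int64(157)), (65, np.int64(156), np.int64(155)), (66, np.int64(149), np.int64(148)), (67, np.int64(141), np.int64(140)), (68, np.int64(133), np.int64(132)), (69, np.int64(124), np.int64(122)), (70, np.int64(115), np.int64(114)), (71, np.int64(111), np.int64(109)), (72, np.int64(113), np.int64(111)), (73, np.int64(115), np.int64(113)), (74, np.int64(119), np.int64(116)), (75, np.int64(124), np.int64(121)), (76, np.int64(127), np.int64(124)), (77, np.int64(126), np.int64(124)), (78, np.int64(124), np.int64(121)), (79, np.int64(121), np.int64(119)), (80, np.int64(121), np.int64(119)), (81, np.int64(121), np.int64(119)), (82, np.int64(121), np.int64(118)), (83, np.int64(119), np.int64(117)), (84, np.int64(117), np.int64(115)), (85, np.int64(115), np.int64(113))]
scene 0.084 [(60, np.int64(158), np.int64(157)), (61, np.int64(159), np.int64(157)), (62, np.int64(159), np.int64(158)), (63, np.int64(159), np.int64(
[... 2904 characters left out ...]
29)), (79, np.int64(126), np.int64(122)), (80, np.int64(121), np.int64(114)), (81, np.int64(117), np.int64(108)), (82, np.int64(113), np.int64(101)), (83, np.int64(110), np.int64(96)), (84, np.int64(106), np.int64(89)), (85, np.int64(102), np.int64(82))]
gap [(-34, np.int64(20)), (-33, np.int64(20)), (-32, np.int64(19)), (-31, np.int64(18)), (-30, np.int64(18)), (-29, np.int64(18)), (-28, np.int64(19)), (-27, np.int64(19)), (-26, np.int64(19)), (-25, np.int64(19)), (-24, np.int64(19)), (-23, np.int64(23)), (-22, np.int64(30)), (-21, np.int64(37)), (-20, np.int64(45)), (-19, np.int64(52)), (-18, np.int64(59)), (-17, np.int64(66)), (-16, np.int64(74)), (-15, np.int64(81)), (-14, np.int64(85))]
```

send_rows(
  commands=[0.01, 0.04, 0, 0, 0, -0.045, 0, 0.02, 0.08, 0, 0, 0, -0.09, 0, 0.03, 0.12, 0, 0, 0, -0.135, 0, 0.04, 0.16, 0, 0, 0, -0.18, 0, 0.05, 0.2, 0, 0, 0, -0.225, 0, 0.052, 0.25, 0, 0, 0, -0.27, 0, 0.052, 0.3, 0, 0, 0, -0.315, 0, 0.052, 0.35, 0, 0, 0, -0.36, 0, 0.052, 0.4, 0, 0, 0, -0.405, 0, 0.052, 0.43, 0, 0, 0, -0.45, 0, 0.052, 0.43, 0, 0, 0, -0.49, 0, 0.052, 0.43, 0, 0, 0, -0.49, 0, 0.052, 0.43, 0.1, 0, 0, -0.49, 0, 0.052, 0.43, 0.2, 0, 0, -0.49, 0, 0.052, 0.43, 0.267, 0, 0, -0.49, 0, 0.052, 0.43, 0.267, 0, 0, -0.49, 0, 0.052, 0.43, 0.267, 0, 0, -0.49, 0],
)

```text
time_s: 21.5
ee_pos: [0.4374, -0.0027, 0.0708]
orientation: [[0.473, 0.881, -0.0], [0.881, -0.473, 0.0], [0.0, -0.0, -1.0]]
force: [0.1, 0.3, 0.4]
gripper_width: 0.007
gripper_force: 0.0
```

send_rows(
  commands=[0.01, 0, 0, 0, 0, 0, 0, 0.022, 0, 0, 0, 0, 0, 0, 0.033, 0, 0, 0, 0, 0, 0, 0.033, 0, 0, 0, 0, 0, 0],
)

```text
time_s: 21.9
ee_pos: [0.4422, 0.0063, 0.0706]
orientation: [[0.471, 0.882, 0.001], [0.882, -0.471, -0.0], [0.0, 0.001, -1.0]]
force: [0.2, -0.5, 0.3]
gripper_width: 0.005
gripper_force: 0.0
```

send_rows(
  commands=[0.007, 0, 0, 0, 0, 0, 0, 0.01, 0, 0, 0, 0, 0, 0, 0.01, 0, 0, 0, 0, 0, 0],
)

```text
time_s: 22.2
ee_pos: [0.4425, 0.0077, 0.0701]
orientation: [[0.471, 0.882, -0.002], [0.882, -0.471, -0.002], [-0.003, -0.001, -1.0]]
force: [-4.7, -9.9, 1.0]
gripper_width: 0.005
gripper_force: 5.6
```

send_rows(
  commands=[0.004, 0, 0, 0, 0, 0, 0, 0.004, 0, 0, 0, 0, 0, 0, 0.004, 0, 0, 0, 0, 0, 0],
)

```text
time_s: 22.5
ee_pos: [0.4426, 0.008, 0.0699]
orientation: [[0.471, 0.882, -0.003], [0.882, -0.471, -0.003], [-0.004, -0.001, -1.0]]
force: [-8.7, -17.9, 2.6]
gripper_width: 0.004
gripper_force: 9.9
```

The bar resists 20 N without giving, so it is home. I'll back off and recheck the pointer.

send_rows(
  commands=[-0.02, 0, 0, 0, 0, 0, 0, -0.05, 0, 0, 0, 0, 0, 0, -0.05, 0, -0.1, 0, 0, 0, 0, -0.05, 0, -0.2, 0, 0, 0, 0, -0.05, 0, -0.267, 0, 0, 0, 0, -0.05, 0, -0.267, 0, 0, 0, 0],
)

```text
time_s: 23.1
ee_pos: [0.4377, -0.0039, 0.1527]
orientation: [[0.472, 0.882, 0.005], [0.882, -0.472, -0.0], [0.002, 0.004, -1.0]]
force: [-0.6, 0.0, 0.1]
gripper_width: 0.006
gripper_force: 0.0
```

send_rows(
  commands=[0.05, -0.01, 0, 0, 0, 0.045, 0.5, 0.1, -0.02, 0, 0, 0, 0.09, 0.5, 0.15, -0.03, 0, 0, 0, 0.135, 0.5, 0.2, -0.04, 0, 0, 0, 0.18, 0.5, 0.25, -0.05, 0, 0, 0, 0.225, 0.5, 0.3, -0.06, 0, 0, 0, 0.27, 0.5, 0.35, -0.066, 0, 0, 0, 0.315, 0.5, 0.4, -0.066, 0, 0, 0, 0.36, 0.5, 0.433, -0.066, 0, 0, 0, 0.405, 0.5, 0.433, -0.066, 0, 0, 0, 0.45, 0.5, 0.433, -0.066, 0, 0, 0, 0.491, 0.5, 0.433, -0.066, 0, 0, 0, 0.491, 0.5, 0.433, -0.066, 0, 0, 0, 0.491, 0.5, 0.433, -0.066, 0, 0, 0, 0.491, 0.5],
)

```text
time_s: 24.5
ee_pos: [0.4803, 0.1202, 0.15]
orientation: [[0.896, -0.444, -0.0], [-0.444, -0.896, -0.0], [-0.0, 0.0, -1.0]]
force: [0.1, 0.0, 1.0]
gripper_width: 0.499
gripper_force: 0.0
```

```bash
python3 meas.py w8.npz
```

```text
24.5 [0.4803 0.1202 0.15  ] [ 0.8961 -0.4438] [0.1712 0.234  1.7401 0.     1.168  2.2018]
axis px [284.4555 177.5985]
0.026 129 232 -5.50000000000002 4.699999999999918 mid -0.40
0.028 133 236 -5.300000000000022 4.0999999999999215 mid -0.60
0.03 133 236 -5.50000000000002 4.699999999999918 mid -0.40
0.032 133 236 -5.400000000000021 4.199999999999921 mid -0.60
0.034 133 236 -5.400000000000021 4.0999999999999215 mid -0.65
0.036 133 236 -5.300000000000022 4.0999999999999215 mid -0.60
0.038 134 236 -5.400000000000021 4.0999999999999215 mid -0.65
0.04 134 237 -5.300000000000022 4.199999999999921 mid -0.55
0.042 133 236 -5.300000000000022 4.0999999999999215 mid -0.60
0.044 134 236 -5.300000000000022 4.199999999999921 mid -0.55
0.046 133 236 -5.300000000000022 4.0999999999999215 mid -0.60
0.048 133 236 -5.300000000000022 4.0999999999999215 mid -0.60
0.05 134 236 -5.300000000000022 4.0999999999999215 mid -0.60
0.052 136 236 -5.300000000000022 4.199999999999921 mid -0.55
0.054 136 236 -3.300000000000034 2.999999999999928 mid -0.15
0.056 139 236 -2.7000000000000375 2.2999999999999323 mid -0.20
0.058 143 236 -2.600000000000038 2.199999999999933 mid -0.20
0.06 139 235 -2.4000000000000394 2.2999999999999323 mid -0.05
0.062 141 235 -2.5000000000000386 2.199999999999933 mid -0.15
0.064 139 235 -2.30000000000004 2.199999999999933 mid -0.05
0.066 115 235 -2.4000000000000394 1.8999999999999346 mid -0.25
0.068 142 228 -2.4000000000000394 1.999999999999934 mid -0.20
0.07 141 168 -9.0 8.899999999999892 mid -0.05
```

```bash
python3 -c "from rig import order;print(order.hand_in())"
```

```text
the job is handed in; nothing more can be done
None
```

The job is handed in: the bar is fully home (it held against a 20 N push), the head was turned by the bar to within about 0.5° of the zero mark by camera, the robot is clear of everything, and it took about 25 s of the 61 s.

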